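# Make up a mixer kit and a calibration kit in the counting room

## Robot

A 6-joint arm with a two-finger parallel gripper is mounted at the origin on the work surface. World frame = base frame: x ahead of the robot, y to its left, z up, the work surface at z = 0. Lengths are in mm, angles in rad, forces in N, time in s.
With the tool pointing down it reaches from about 400 to 925 mm from the base axis. Payload 12.5 kg.
Tool frame: the origin (TCP) lies at the very end of the fingers, on their centre line; the grasp point (between the pads) lies 19 mm behind it; z points along the fingers, y is the line along which they close (so a half turn about z gives the same grasp; the last joint's range is limited). The gripper opens to 95 mm and grips with 3 to 60 N. Pads are 20 mm wide; open, the fingers measure 119 mm over their backs; the gripper's body (75 mm by 180 mm) begins 59 mm behind the grasp point.
Start: joints at [1.025, 0.491, 1.559, -0, 1.092, -0.106], TCP at [266.086, 565.549, 214.661] pointing down, gripper open.
Joint ranges: [-3.1, 3.1], [-0.84, 2.19], [0.05, 2.79], [-1.13, 4.28], [0.06, 2.93], [-2.69, 2.69]. Speed limits (rad/s): [2.22, 2.22, 2.79, 3.14, 3.14, 3.14].

## Interface

Orientations are given as [roll, pitch, yaw] about the fixed x, y, z axes, in that order (R = Rz(yaw) Ry(pitch) Rx(roll)).
In Python, from cell import state, imaging, env, spot_in, mark_of gives the robot as it stands. The module is installed in compiled form; this text tells all that it offers.
- The arm moves only by the tool step_arm, never from a script. Its argument "increments" is a list of rows, each an object with "slide": the shift along the tool's x, y, z in m, a list of three; "roll": the turn about the tool's z in rad. A call has 1 to 5 rows; each row is the pose to reach, as a shift and turn from the pose commanded when the call began, along the tool's axes at that moment; what a row does not reach only later rows make up. A row lasts 1/8 s, in which the tool goes at most 62.5 mm and 10.7 degrees, less where a joint would pass 70% of its speed; a pose out of reach is approached as far as the arm can. A call with a gripper value outside its range is refused whole. "fingers" is the opening, from 0 (shut) to 1 (fully open), set as the call begins (left out, the last holds). The fingers move at their own pace and stop on an object; the grip force is fixed at half the most. Time passes only in rows, so rows that repeat a pose let the fingers close. It gives the time, the measured TCP pose, the force, the opening and the grip force at its end, in the units of the state.
- state(): the state, without advancing time (a new reading comes with each control period).
- imaging.read_camera(name): name is "scene" or "top" or "wrist"; returns a dict with "color" (480x640x3 uint8, red, green, blue), "z_map" (480x640 float32, mm along the optical axis (not along the pixel's ray), 0 where there is no reading), "intrinsics" (3x3 intrinsics, pixels), "distortion" ([k1, k2, p1, p2, k3] as OpenCV has them; the pictures are not rectified), "camera_from_world" (4x4, takes a point from world to camera coordinates). Camera axes: x right, y up, looking along -z (the intrinsics and any distortion apply to the point x, -y, -z); pixel columns grow to the right and rows downward; lengths in mm; the calibration is good to about 2 mm. A picture is of the moment at which its call begins.
- env.job_done(): hands the job in; it is judged then, once.
Trained networks look in the newest picture that a camera, given by its name, has taken for a name from the list of things; names that differ only in an ending like _2 or _b are one class to them, and where a whole thing is asked for, a point or a joint stands for the part that bears it (a point fixed in the world has none). Each returns a list of dicts, best first, with "confidence" (0 to 1); they miss things now and then, are a little off and sometimes report something else, mostly with a low value. They report only what shows in the picture. A call takes as long as a camera call. They do not tell look-alikes from the thing itself.
- spot_in(camera, target): "bbox" ([left, top, right, bottom] in pixels, round what is visible of it).
- mark_of(camera, target): "uv" ([column, row] in pixels: a listed point, or the origin of a listed thing).
The state is a dict: "t": time; "joints": joint angles; "qvel": joint speeds; "tau": joint torques, N m; "eef_pos": TCP position; "tcp_rot": TCP orientation; "ft_force": force on the tool from outside, world axes, zero at the start; "moment": the same for the moment, N m; "opening": opening from 0.0 (shut) to 1.0 (fully open); "grip_force": force on a finger pad.
Only numpy, scipy, OpenCV 4.12 (cv2) and the standard library are available. Lean on these libraries where they do the work, as an engineer would, in place of code of your own. Each camera call takes 0.05 s, during which the arm holds its last target. There are 200 camera calls.

## Task

Make up two kits from the stock in the middle of the bench: for the rocking mixer, stand the two filled dishes on it, one in each end's square, so that the platform stays level. For calibration, set the knobbed steel check source flat in the wide bay of the steel tray and stand the white-capped jar in its narrow bay. Keep everything upright, and leave the small empty dish and the roll of tape where they lie.

Things in the scene. Friction and masses are not known exactly. Their poses are not given: they have to be found in the camera images.
- dish_a: Closed clear sample dish filled with an opaque pale grey-tan sample: an upright disc 56 mm across and 28 mm high, 120 g; the taller and wider of the dish sizes lying loose in the middle of the bench. Origin at the centre of its underside, z up. Interchangeable with dish_b.
- dish_b: Closed clear sample dish filled with an opaque pale grey-tan sample: an upright disc 56 mm across and 28 mm high, 120 g; the taller and wider of the dish sizes lying loose in the middle of the bench. Origin at the centre of its underside, z up. Interchangeable with dish_a.
- jar: Jar with white cap, 40 mm in diameter, 62 mm high, 60 to 130 g. Origin at the centre of its underside, z up.
- source: Steel check source: a round puck 64 mm across and 14 mm high with a stem in the middle and on it a round knob 22 mm across, from 30 to 48 mm above the underside; 150 to 310 g. Pick it up by the knob. Origin at the centre of its underside, z up.
- tray: Fixed open steel tray, 161 mm (x) by 98 mm (y), floor 5 mm thick, walls and divider 5 mm thick and 16 mm high above the bench. The divider makes two bays: the wide one, 88 x 88 mm, centred at x = -31.5 mm, y = 0, and the narrow one, 58 mm (x) by 88 mm (y), centred at x = +46.5 mm, y = 0 of the tray. Origin at the centre of its underside, z up; it lies at any yaw.
- end_1 (a point): Square holding place on top of the rocking mixer's platform, cork floor 74 mm square inside a grey rim 4 mm high and 4 mm wide. Origin at the centre of its floor (about 50 mm above the bench when level), z normal to the platform; it is on the +y end of the platform: the other end's centre is 170 mm away along -y; x lies along the pivot.
- end_2 (a point): Square holding place on top of the rocking mixer's platform, cork floor 74 mm square inside a grey rim 4 mm high and 4 mm wide. Origin at the centre of its floor (about 50 mm above the bench when level), z normal to the platform; it is on the -y end of the platform: the other end's centre is 170 mm away along +y; x lies along the pivot.
- deck (a joint): Tilt of the rocking mixer's platform (250 x 78 mm aluminium plate on a white fixed stand, free to rock about the pivot across its middle): 0 is level, positive when end_1 is up, stops at +-0.12 rad. A soft centring spring holds it level when empty; one dish alone tips it to the stop (that end goes down and the other up by about 10 mm); two equal dishes bring it back level.
- flat_dish: Small empty clear dish, 44 mm across and only 13 mm high; not wanted, leave it. Origin at the centre of its underside.
- tape: Roll of white tape lying flat, 52 mm across with a 32 mm hole, 18 mm high; not wanted, leave it. Origin at the centre of its underside.
Not all that is in view belongs to the job. Leave any black or yellow look-alike of the jar alone.

How it is judged (in metres and radians):
At the end, for the whole second after the job is handed in: One filled dish flat inside the rim of each mixer end (within 14 mm of centre), platform level within 0.05 rad; source flat on the floor of the wide bay (within 15 mm), jar upright on the floor of the narrow bay (within 12 mm across, 27 mm along), both within 0.06 rad; all at rest (((distance between dish_a and end_1 below 0.014 m and angle between the z axis of dish_a and the z axis of end_1, either way round below 0.04 rad and distance between dish_b and end_2 below 0.014 m and angle between the z axis of dish_b and the z axis of end_2, either way round below 0.04 rad) or (distance between dish_a and end_2 below 0.014 m and angle between the z axis of dish_a and the z axis of end_2, either way round below 0.04 rad and distance between dish_b and end_1 below 0.014 m and angle between the z axis of dish_b and the z axis of end_1, either way round below 0.04 rad)) and value of joint deck between -0.05 and 0.05 rad and velocity of joint deck between -0.05 and 0.05 rad/s and x of source in the frame of tray between -0.0465 and -0.0165 m and y of source in the frame of tray between -0.015 and 0.015 m and x of jar in the frame of tray between 0.0345 and 0.0585 m and y of jar in the frame of tray between -0.027 and 0.027 m and z of source in the frame of tray between 0.002 and 0.008 m and angle between each of source, jar's own z axis and vertical below 0.06 rad and z of jar in the frame of tray between 0.002 and 0.008 m and linear speed of each of dish_a, dish_b, source, jar below 0.02 m/s); the robot touches nothing.
It fails at once if a dish, the jar or the check source tipped over (more than 0.7 rad) (angle between any of dish_a, dish_b, source, jar's own z axis and vertical above 0.7 rad).
It fails at once if the small empty dish or the roll of tape pushed more than 25 mm from its place (distance of any of flat_dish, tape from where it was at the start of the episode above 0.025 m).
It also fails if it takes over 96 s, if anything falls off the work surface, if the arm or the gripper's body presses on something with over 40 N, if the wrist force passes 120 N, or if a joint passes its speed limit or range.

## Working session

There is one attempt and no reset: what is moved stays moved. The work goes in short steps, Python scripts to look and compute and a tool call to move; the robot and the scene stay as the last step left them, time stands still between calls to the robot, and variables do not carry over. Pictures are saved under pics/ and viewed, at most 14 in all, crops included, and the job is handed in when it is done.

Besides the shell and the picture viewer there is one more tool, called after "Emit:" in YAML: its name, and indented under it one key for each argument. step_arm: Moves the arm, as the interface text tells. Its arguments: {"type":"object","properties":{"increments":{"type":"array"},"fingers":{"type":"number"}},"required":["increments"]}

```bash
mkdir -p pics
cat > h.py <<'E'
import numpy as np, cv2
from cell import state, imaging, env, spot_in, mark_of
def cam(n): return imaging.read_camera(n)
def ray(c,uv):
    p=cv2.undistortPoints(np.array([[uv]],float),c["intrinsics"],np.array(c["distortion"],float))[0,0]
    T=np.linalg.inv(c["camera_from_world"]); d=T[:3,:3]@np.array([p[0],-p[1],-1]); return T[:3,3],d
def atz(c,uv,z):
    o,d=ray(c,uv); return o+d*(z-o[2])/d[2]
def cloud(c):
    h,w=c["z_map"].shape; u,v=np.meshgrid(np.arange(w),np.arange(h))
    p=cv2.undistortPoints(np.stack([u.ravel(),v.ravel()],1).astype(float)[:,None],c["intrinsics"],np.array(c["distortion"],float))[:,0]
    z=c["z_map"].ravel().astype(float); P=np.stack([p[:,0]*z,-p[:,1]*z,-z,np.ones_like(z)],1)
    W=(np.linalg.inv(c["camera_from_world"])@P.T).T[:,:3]; W[z==0]=np.nan
    return W.reshape(h,w,3)
def save(c,n,box=None,s=1):
    im=c["color"][:,:,::-1]
    if box: im=im[box[1]:box[3],box[0]:box[2]]
    cv2.imwrite("pics/"+n,cv2.resize(im,None,fx=s,fy=s,interpolation=cv2.INTER_CUBIC))
E
python3 - <<'E'
from h import *
np.set_printoptions(precision=1,suppress=True)
for n in ["top","scene"]:
    c=cam(n); save(c,n+"0.png"); W=cloud(c)
    print(n,np.linalg.inv(c["camera_from_world"])[:3,3])
    for t in ["dish_a","jar","source","tray","end_1","deck","flat_dish","tape"]:
        for f,k in ((spot_in,"bbox"),(mark_of,"uv")):
            try:
                for r in f(n,t)[:5]:
                    v=np.array(r[k]); m=v if k=="uv" else (v[:2]+v[2:])/2
                    print(t,k,round(r["confidence"],2),v,W[int(m[1]),int(m[0])],atz(c,m,0) if k=="uv" else "")
            except Exception as e: print(t,k,e)
print(state())
E
```

```text
top [424.4  -7.5 937.8]
dish_a bbox 0.96 [352.4 301.1 381.9 329.1] [435.2 -61.2  24.8] 
dish_a bbox 0.82 [286.9 303.2 316.7 333.6] [430.1  72.7  27.6] 
dish_a bbox 0.2 [422.3 269.9 554.6 329.1] [ 463.5 -301.8   50. ] 
dish_a uv 0.65 [362.4 310.2] [445.5 -51.4  22.6] [445.6 -53.3   0. ]
dish_a uv 0.65 [300.7 318.6] [430.1  75.   24.4] [429.   75.7   0. ]
jar bbox 0.84 [297.  239.  319.1 262.9] [563.7  56.1  64.4] 
jar bbox 0.83 [219.4 198.8 245.9 222.7] [649.2 213.2  59.2] 
jar bbox 0.79 [261.2 261.5 282.6 285.3] [518.4 129.7  62.7] 
jar bbox 0.67 [253.1 215.3 273.9 240.4] [612.6 148.1  59.9] 
jar uv 0.96 [232.  216.9] [637.1 213.4  56.6] [648.8 227.5   0. ]
jar uv 0.88 [275.4 274.9] [516.6 121.9  61.1] [521.1 130.    0. ]
jar uv 0.81 [308.  249.9] [566.1  56.2  62.3] [574.2  60.7   0. ]
jar uv 0.61 [267.2 231.1] [606.2 141.3  50.2] [616.2 149.3   0. ]
source bbox 0.82 [286.7 181.5 318.7 212. ] [680.   70.1  48.1] 
source uv 0.8 [305.2 196.8] [681.8  64.4  41.5] [691.9  67.3   0. ]
tray bbox 0.72 [163.5 251.8 237.4 338. ] [481.  290.1   3.6] 
tray bbox 0.54 [289.4 181.7 316.8 214.1] [
[... 2385 characters left out ...]
sh bbox 0.61 [268.9 231.9 291.1 256.9] [570.2 -79.1  11.4] 
flat_dish uv 0.89 [280.6 249.9] [582.1 -72.   13.7] [575.2 -75.5   0. ]
tape bbox 0.68 [244.1 276.5 272.2 305.3] [676.  -64.8   2.1] 
tape uv 0.57 [257.1 291.6] [678.2 -65.7   1.1] [678.7 -65.3   0. ]
tape uv 0.47 [380.3 228.1] [451.8  82.1  27.8] [429.7  76.9   0. ]
{'t': 1.6, 'joints': array([ 1. ,  0.5,  1.6,  0. ,  1.1, -0.1]), 'qvel': array([-0., -0.,  0., -0., -0., -0.]), 'tau': array([  0. , -61.2, -25.8,   0.1,   0. ,  -0. ]), 'eef_pos': array([266.1, 565.6, 214.7]), 'tcp_rot': array([ 3.1, -0. ,  2.7]), 'ft_force': array([ 0.1, -0.6,  0.6]), 'moment': array([-0., -0., -0.]), 'grip_force': 0.0, 'opening': 0.9966338856791617}
```

View pics/top0.png

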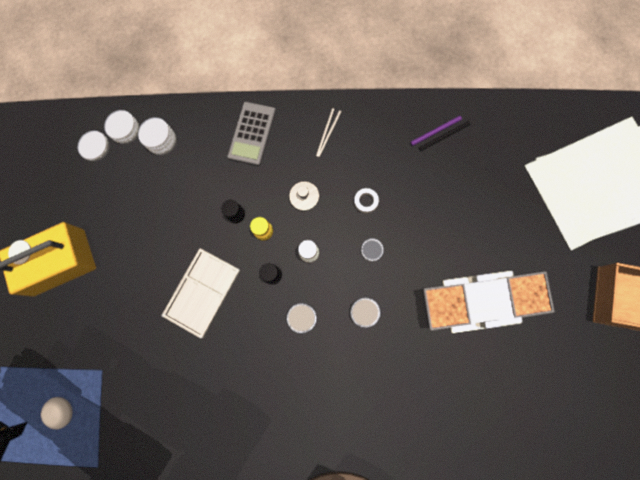

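View pics/scene0.png

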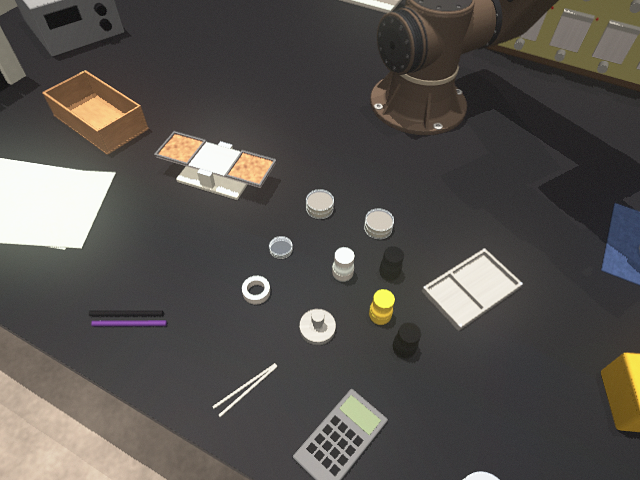

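The top view shows dishes at (301,318) and (365,312), the white jar at (308,250), and the source at (304,195). The tray is at (201,293) and the mixer ends are at (447,307) and (530,294). The scene view agrees. The remaining jars are black or yellow look-alikes. Next I'll refine with depth.

```bash
cat >> h.py <<'E'
def blob(W,cx,cy,r,z0,z1):
    m=(np.hypot(W[...,0]-cx,W[...,1]-cy)<r)&(W[...,2]>z0)&(W[...,2]<z1); return W[m]
def circ(P):
    (c,r)=cv2.minEnclosingCircle(P[:,:2].astype(np.float32)); return P.mean(0),np.array(c),r,np.median(P[:,2]),len(P)
def go(x,y,z,yaw,cmd=None):
    "slide from current pose to the world target"
    s=state(); p=s["eef_pos"]; a=s["tcp_rot"][2]; d=np.array([x,y,z])-p; c,sn=np.cos(a),np.sin(a)
    roll=(a-yaw+np.pi/2)%np.pi-np.pi/2
    print("slide m",np.round([(c*d[0]+sn*d[1])/1e3,(sn*d[0]-c*d[1])/1e3,-d[2]/1e3],4),"roll",round(roll,3),"at",p.round(1),s["tcp_rot"].round(3),"t",round(s["t"],1))
E
python3 - <<'E'
from h import *
np.set_printoptions(precision=1,suppress=True)
for n in ["top","scene"]:
    c=cam(n); W=cloud(c); print(n)
    for nm,a in dict(dA=(430,74,50,18,40),dB=(443,-57,50,18,40),jar=(574,58,38,54,75),knob=(687,67,30,40,60),puck=(690,67,50,7,20)).items(): print(nm,*circ(blob(W,*a)))
    P=blob(W,465,-303,150,44,58); r=cv2.minAreaRect(P[:,:2].astype(np.float32)); print("plat",r,np.median(P[:,2]))
    hsv=cv2.cvtColor(c["color"],cv2.COLOR_RGB2HSV); 
    m=(np.hypot(W[...,0]-483,W[...,1]-288)<125)&(W[...,2]>-5)&(W[...,2]<25)&(hsv[...,2]>130)
    P=np.array([atz(c,(u,v),10)[:2] for v,u in np.argwhere(m)],np.float32); r=cv2.minAreaRect(P); print("tray",r,cv2.boxPoints(r).tolist(),len(P))
    for t,z in (("end_1",50),("tray",5),("source",0),("tape",0),("flat_dish",0)):
        for q in mark_of(n,t)[:2]: print(t,q["confidence"],atz(c,q["uv"],z))
    if n=="scene": save(c,"tray_s.png",(410,235,540,345),4)
E
```

```text
top
dA [429.9  73.2  27.1] [430.1  73.2] 28.902360916137695 26.967417235939706 632
dB [440.2 -57.7  27.1] [440.3 -57.6] 28.887048721313477 27.02006065248395 637
jar [565.8  57.6  61.1] [566.5  57.3] 18.3215389251709 61.16815165878029 260
knob [690.3  69.2  46.8] [690.6  68.7] 11.144793510437012 47.001075007512554 90
puck [688.8  68.6  13.7] [691.3  69.1] 32.16798400878906 13.65277834556889 561
plat ((460.65673828125, -302.5325927734375), (104.71502685546875, 254.16473388671875), 7.503109931945801) 49.8320583223869
tray ((484.2943115234375, 287.99041748046875), (101.63665008544922, 164.9730987548828), 61.99345779418945) [[387.60455322265625, 281.85662841796875], [533.2583618164062, 204.38983154296875], [580.9840698242188, 294.12420654296875], [435.33026123046875, 371.59100341796875]] 3676
end_1 0.64 [ 474.3 -384.    50. ]
end_1 0.57 [ 450.8 -220.6   50. ]
tray 0.95 [478.8 283.1   5. ]
source 0.88 [691.3  67.5   0. ]
tape 0.89 [681.3 -65.2   0. ]
flat_dish 0.92 [570.  -78.1   0. ]
flat_dish 0.19 [569.9  60.1   0. ]
scene
dA [435.3  73.3  27.2] [432.3  72.6] 30.13326072692871 27.7356764
[... 266 characters left out ...]
1.2  14.3] [693.7  68.4] 33.154563903808594 14.490930163317444 815
plat ((462.38720703125, -304.70318603515625), (108.66220092773438, 256.3181457519531), 6.359399318695068) 50.94357129036291
tray ((480.3380126953125, 285.65032958984375), (101.43057250976562, 164.12570190429688), 62.09642791748047) [[384.08209228515625, 279.2355651855469], [529.1259155273438, 202.42721557617188], [576.5939331054688, 292.0650939941406], [431.55010986328125, 368.8734436035156]] 3710
end_1 0.56 [ 447.4 -222.2   50. ]
end_1 0.56 [ 474.1 -395.3   50. ]
tray 0.92 [484.3 296.1   5. ]
source 0.56 [701.9  66.3   0. ]
tape 0.66 [678.2 -59.   -0. ]
flat_dish 0.72 [565.3 -77.8   0. ]
flat_dish 0.68 [ 436.4 -434.9    0. ]
```

View pics/tray_s.png

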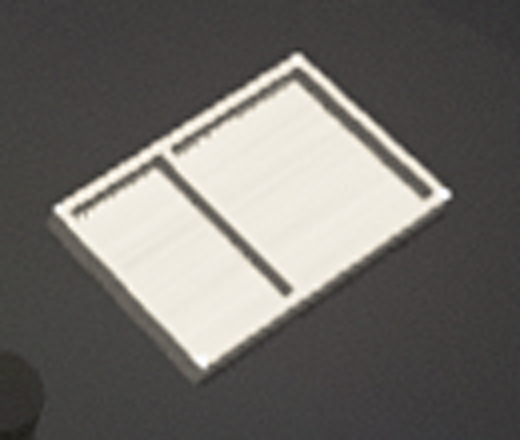

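The crop shows the tray's narrow bay at its left end, nearer (530,203)–(579,293) in world coordinates. So tray yaw is about −28° and its centre is about (482,287). That puts the wide bay at (454,302) and the narrow one at (523,265). The source goes first, with the fingers along tray y (yaw 2.65).

```bash
python3 -c "
from h import *
go(692,69,110,2.65)"
```

```text
slide m [-0.5968 -0.268   0.1047] roll 0.052 at [266.1 565.6 214.7] [ 3.141 -0.     2.702] t 2.2
```

Emit:
step_arm:
  increments:
    - {"slide":[-0.05,-0.022,0],"roll":0.03}
    - {"slide":[-0.1,-0.045,0],"roll":0.052}
    - {"slide":[-0.15,-0.067,0],"roll":0.052}
    - {"slide":[-0.2,-0.09,0],"roll":0.052}
    - {"slide":[-0.25,-0.112,0],"roll":0.052}
  fingers: 0.6

```text
t: 2.82
eef_pos: [445.6, 356.3, 214.8]
tcp_rot: [3.141, 0.0, 2.65]
ft_force: [0.3, 0.7, -0.8]
opening: 0.61
grip_force: 0.0
```

```bash
python3 -c "
from h import *
go(692,69,110,2.65)"
```

```text
slide m [-0.3528 -0.137   0.1048] roll -0.0 at [445.6 356.3 214.8] [3.141 0.    2.65 ] t 2.8
```

Emit:
step_arm:
  increments:
    - {"slide":[-0.056,-0.022,0.02]}
    - {"slide":[-0.111,-0.043,0.04]}
    - {"slide":[-0.167,-0.065,0.06]}
    - {"slide":[-0.222,-0.086,0.08]}
    - {"slide":[-0.277,-0.108,0.1]}

```text
invalid input at $.increments[0]: expected keys slide, roll
```

Emit:
step_arm:
  increments:
    - {"slide":[-0.04,-0.015,0.005]}
    - {"slide":[-0.076,-0.029,0.005]}
    - {"slide":[-0.076,-0.029,0.005]}
    - {"slide":[-0.076,-0.029,0.005]}

```text
invalid input at $.increments[0]: expected keys slide, roll
```

```bash
python3 -c "
from h import *
np.set_printoptions(precision=1,suppress=True)
c=cam('wrist');W=cloud(c);save(c,'w1.png')
for a in ((692,69,30,40,60),(692,69,50,8,20)): print(*circ(blob(W,*a)))
go(692,69,21,2.65)"
```

```text
[nan nan nan] [0. 0.] 0.0 nan 0
[nan nan nan] [0. 0.] 0.0 nan 0
slide m [-0.3 -0.1  0.2] roll -0.002 at [449.1 352.5 214.7] [-3.1  0.   2.6] t 2.9h.py:22: RuntimeWarning: Mean of empty slice.
  (c,r)=cv2.minEnclosingCircle(P[:,:2].astype(np.float32)); return P.mean(0),np.array(c),r,np.median(P[:,2]),len(P)
  ret = um.true_divide(
  return _methods._mean(a, axis=axis, dtype=dtype,
  ret = ret.dtype.type(ret / rcount)
```

View pics/w1.png

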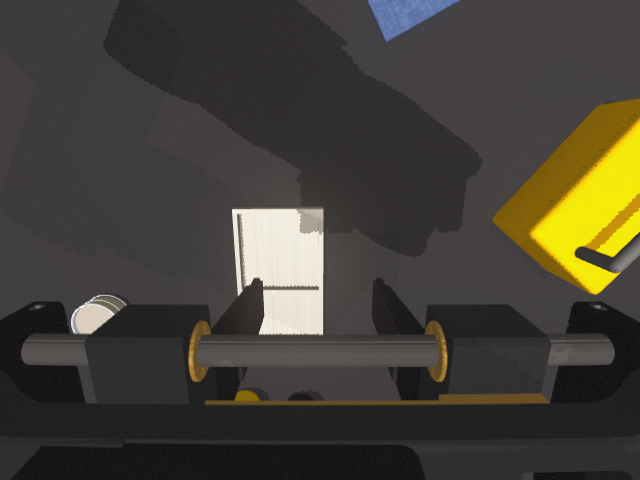

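The moves were refused because every row needs a "roll" key. The wrist picture therefore still shows the tray, at about (280,270), from the first stop. I'll resend from here.

Emit:
step_arm:
  increments:
    - {"slide":[-0.056,-0.022,0.02],"roll":0}
    - {"slide":[-0.111,-0.043,0.04],"roll":0}
    - {"slide":[-0.167,-0.065,0.06],"roll":0}
    - {"slide":[-0.222,-0.086,0.08],"roll":0}
    - {"slide":[-0.277,-0.108,0.1],"roll":0}

```text
t: 3.5
eef_pos: [638.3, 131.1, 114.4]
tcp_rot: [3.141, 0.0, 2.65]
ft_force: [1.2, 1.0, 0.9]
opening: 0.599
grip_force: 0.0
```

Emit:
step_arm:
  increments:
    - {"slide":[-0.04,-0.015,0.005],"roll":0}
    - {"slide":[-0.071,-0.027,0.005],"roll":0}
    - {"slide":[-0.071,-0.027,0.005],"roll":0}
    - {"slide":[-0.071,-0.027,0.005],"roll":0}

```text
t: 4.0
eef_pos: [686.3, 75.8, 109.9]
tcp_rot: [-3.142, -0.001, 2.65]
ft_force: [0.5, 1.1, 0.2]
opening: 0.602
grip_force: 0.0
```

```bash
python3 -W ignore -c "
from h import *
np.set_printoptions(precision=1,suppress=True)
c=cam('wrist');W=cloud(c);save(c,'w2.png')
for a in ((692,69,30,40,60),(692,69,50,8,20)): print(*circ(blob(W,*a)))
go(692,69,21,2.65)"
```

```text
[689.1  70.8  48.1] [690.   70.1] 11.073267936706543 48.53709944461724 796
[686.8  72.   14.9] [690.2  70.2] 32.08366775512695 14.974719839036538 3882
slide m [-0.  -0.   0.1] roll 0.0 at [686.3  76.2 110.1] [ 3.1 -0.   2.6] t 4.0
```

View pics/w2.png

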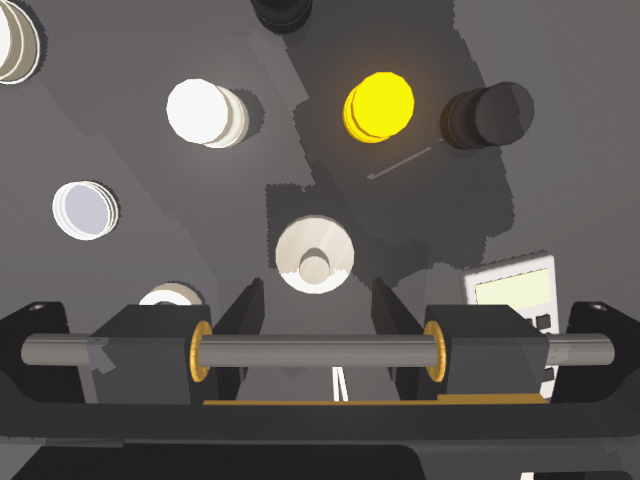

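The source stands at about (690.5,70) with clear room for the fingers; its knob is at pixel (314,268). Descending.

Emit:
step_arm:
  increments:
    - {"slide":[-0.007,-0.004,0.03],"roll":0}
    - {"slide":[-0.007,-0.004,0.06],"roll":0}
    - {"slide":[-0.007,-0.004,0.089],"roll":0}
    - {"slide":[-0.007,-0.004,0.089],"roll":0}
    - {"slide":[-0.007,-0.004,0.089],"roll":0}

```text
t: 4.68
eef_pos: [691.5, 69.2, 22.3]
tcp_rot: [3.141, 0.001, 2.651]
ft_force: [0.7, 0.2, 0.3]
opening: 0.598
grip_force: 0.0
```

Emit:
step_arm:
  increments:
    - {"slide":[0,0,0],"roll":0}
    - {"slide":[0,0,0],"roll":0}
    - {"slide":[0,0,0],"roll":0}
    - {"slide":[0,0,0],"roll":0}
    - {"slide":[0,0,0],"roll":0}
  fingers: 0

```text
t: 5.3
eef_pos: [691.4, 68.5, 21.2]
tcp_rot: [3.141, 0.0, 2.65]
ft_force: [-0.0, -0.1, 1.8]
opening: 0.213
grip_force: 30.0
```

```bash
python3 -c "
from h import *
go(454.5,301.5,28,2.65);print(state()['opening'],state()['grip_force'],state()['ft_force'])"
```

```text
slide m [ 0.3188  0.0935 -0.0068] roll -0.0 at [691.4  68.5  21.2] [3.141 0.    2.65 ] t 5.3
0.21316626012482598 30.000281631946564 [-0.03661903 -0.07184168  1.75330249]
```

Emit:
step_arm:
  increments:
    - {"slide":[0,0,-0.04],"roll":0}
    - {"slide":[0,0,-0.09],"roll":0}
    - {"slide":[0.03,0.009,-0.12],"roll":0}
    - {"slide":[0.08,0.0235,-0.12],"roll":0}
    - {"slide":[0.13,0.038,-0.12],"roll":0}

```text
t: 5.92
eef_pos: [593.2, 163.9, 141.0]
tcp_rot: [-3.142, -0.0, 2.649]
ft_force: [0.4, 0.4, -3.0]
opening: 0.215
grip_force: 30.0
```

Emit:
step_arm:
  increments:
    - {"slide":[0.05,0.0145,0],"roll":0}
    - {"slide":[0.1,0.029,0],"roll":0}
    - {"slide":[0.15,0.044,0],"roll":0}
    - {"slide":[0.189,0.0555,0],"roll":0}
    - {"slide":[0.189,0.0555,0],"roll":0}

```text
t: 6.55
eef_pos: [452.1, 302.9, 140.9]
tcp_rot: [-3.141, -0.001, 2.653]
ft_force: [0.7, -0.2, -2.5]
opening: 0.214
grip_force: 30.0
```

Emit:
step_arm:
  increments:
    - {"slide":[0,0,0.03],"roll":0}
    - {"slide":[0,0,0.06],"roll":0}
    - {"slide":[0,0,0.07],"roll":0}
    - {"slide":[0,0,0.07],"roll":0}

```text
t: 7.05
eef_pos: [454.4, 301.2, 70.8]
tcp_rot: [-3.141, -0.001, 2.649]
ft_force: [-0.5, 0.3, -3.6]
opening: 0.213
grip_force: 30.0
```

```bash
python3 -W ignore -c "
from h import *
np.set_printoptions(precision=1,suppress=True)
c=cam('wrist');save(c,'w3.png')
go(454.5,301.5,27,2.65);print(state()['opening'],state()['grip_force'],state()['ft_force'])"
```

```text
slide m [0. 0. 0.] roll -0.001 at [454.7 301.4  71.4] [3.1 0.  2.6] t 7.1
0.21142506043713363 29.999634325504303 [ 0.1 -0.2 -3.5]
```

View pics/w3.png

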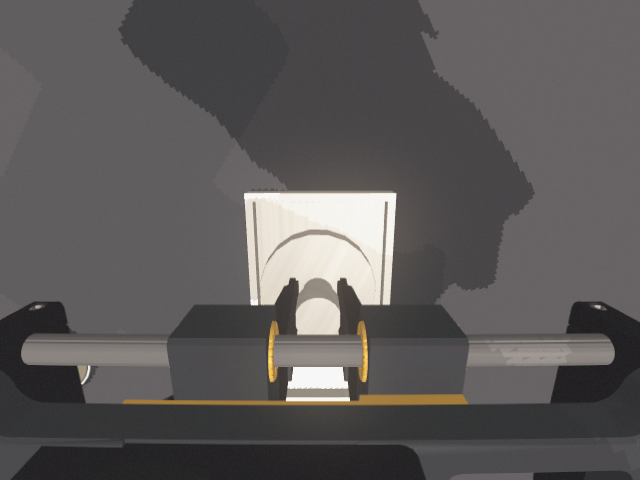

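The source is over the wide bay: walls at columns 247–395, puck centred at 318. Lower and release.

Emit:
step_arm:
  increments:
    - {"slide":[0,0,0.025],"roll":0}
    - {"slide":[0,0,0.04],"roll":0}
    - {"slide":[0,0,0.045],"roll":0}
    - {"slide":[0,0,0.045],"roll":0}
    - {"slide":[0,0,0.045],"roll":0}

```text
t: 7.72
eef_pos: [454.4, 301.7, 26.5]
tcp_rot: [3.141, 0.0, 2.65]
ft_force: [0.3, 0.6, -2.8]
opening: 0.215
grip_force: 30.0
```

Emit:
step_arm:
  increments:
    - {"slide":[0,0,0],"roll":0}
    - {"slide":[0,0,0],"roll":0}
    - {"slide":[0,0,0],"roll":0}
    - {"slide":[0,0,-0.02],"roll":0}
    - {"slide":[0,0,-0.07],"roll":0}
  fingers: 0.6

```text
t: 8.35
eef_pos: [453.3, 301.1, 95.3]
tcp_rot: [-3.138, -0.002, 2.65]
ft_force: [0.2, -0.5, 1.2]
opening: 0.594
grip_force: 0.0
```

```bash
python3 -c "
from h import *
go(568,57.5,140,2.65)"
```

```text
slide m [-0.2161 -0.1605 -0.0447] roll -0.0 at [453.3 301.1  95.3] [-3.138e+00 -2.000e-03  2.650e+00] t 8.3
```

Emit:
step_arm:
  increments:
    - {"slide":[0,0,-0.045],"roll":0}
    - {"slide":[-0.045,-0.033,-0.045],"roll":0}
    - {"slide":[-0.09,-0.067,-0.045],"roll":0}
    - {"slide":[-0.135,-0.1,-0.045],"roll":0}
    - {"slide":[-0.18,-0.134,-0.045],"roll":0}
  fingers: 0.7

```text
t: 8.98
eef_pos: [550.2, 96.8, 141.2]
tcp_rot: [3.141, 0.0, 2.65]
ft_force: [1.1, 0.3, 0.2]
opening: 0.699
grip_force: 0.0
```

Emit:
step_arm:
  increments:
    - {"slide":[-0.037,-0.0265,0],"roll":0}
    - {"slide":[-0.037,-0.0265,0.02],"roll":0}
    - {"slide":[-0.037,-0.0265,0.02],"roll":0}
    - {"slide":[-0.037,-0.0265,0.02],"roll":0}

```text
t: 9.48
eef_pos: [569.6, 58.0, 121.5]
tcp_rot: [3.141, 0.0, 2.65]
ft_force: [0.5, -0.1, 0.6]
opening: 0.699
grip_force: 0.0
```

```bash
python3 -W ignore -c "
from h import *
np.set_printoptions(precision=1,suppress=True)
c=cam('wrist');W=cloud(c)
print(*circ(blob(W,568,58,40,54,75)))
np.set_printoptions(precision=4)
go(567,58,32,2.65)
c=cam('top');W=cloud(c);
print(*circ(blob(W,454,301,25,40,65)),*circ(blob(W,454,301,34,15,24)))"
```

```text
[564.3  59.3  62.4] [565.2  58.8] 18.26396369934082 62.601011097163905 2134
slide m [ 0.0023 -0.0014  0.0897] roll 0.001 at [569.7  58.1 121.7] [3.141 0.001 2.651] t 9.5
[460.2074 296.1931  50.8092] [459.1863 296.6696] 5.116081714630127 51.86714211394951 16 [473.8274 310.4244  18.9735] [466.5446 310.414 ] 27.53544044494629 18.93328568306049 125
```

Emit:
step_arm:
  increments:
    - {"slide":[0.003,-0.001,0.03],"roll":0}
    - {"slide":[0.003,-0.001,0.06],"roll":0}
    - {"slide":[0.003,-0.001,0.09],"roll":0}
    - {"slide":[0.003,-0.001,0.09],"roll":0}
    - {"slide":[0.003,-0.001,0.09],"roll":0}

```text
t: 10.2
eef_pos: [567.0, 58.4, 32.2]
tcp_rot: [3.141, 0.001, 2.65]
ft_force: [1.3, 0.0, 0.5]
opening: 0.698
grip_force: 0.0
```

Emit:
step_arm:
  increments:
    - {"slide":[0,0,0],"roll":0}
    - {"slide":[0,0,0],"roll":0}
    - {"slide":[0,0,0],"roll":0}
    - {"slide":[0,0,0],"roll":0}
    - {"slide":[0,0,0],"roll":0}
  fingers: 0

```text
t: 10.82
eef_pos: [566.7, 58.2, 31.3]
tcp_rot: [3.141, 0.0, 2.65]
ft_force: [0.1, 1.1, 4.2]
opening: 0.384
grip_force: 29.9
```

```bash
python3 -c "
from h import *
go(523.5,265,37,2.65);print(state()['opening'],state()['grip_force'],state()['ft_force'])"
```

```text
slide m [ 0.1357  0.1619 -0.0057] roll -0.0 at [566.7  58.2  31.3] [3.141 0.    2.65 ] t 10.8
0.38371882927671186 29.900564038105426 [0.11133895 1.0740508  4.19134278]
```

Emit:
step_arm:
  increments:
    - {"slide":[0,0,-0.04],"roll":0}
    - {"slide":[0,0,-0.09],"roll":0}
    - {"slide":[0.01,0.012,-0.12],"roll":0}
    - {"slide":[0.042,0.05,-0.12],"roll":0}
    - {"slide":[0.074,0.088,-0.12],"roll":0}

```text
t: 11.45
eef_pos: [542.5, 171.5, 151.3]
tcp_rot: [3.141, 0.0, 2.649]
ft_force: [-0.3, 0.2, -0.8]
opening: 0.385
grip_force: 29.7
```

Emit:
step_arm:
  increments:
    - {"slide":[0.03,0.036,0],"roll":0}
    - {"slide":[0.055,0.066,0],"roll":0}
    - {"slide":[0.0617,0.0739,0],"roll":0}
    - {"slide":[0.0617,0.0739,0.02],"roll":0}
    - {"slide":[0.0617,0.0739,0.04],"roll":0}

```text
t: 12.08
eef_pos: [523.4, 264.4, 110.5]
tcp_rot: [-3.142, 0.0, 2.65]
ft_force: [0.0, 0.7, -0.9]
opening: 0.385
grip_force: 29.7
```

```bash
python3 -W ignore -c "
from h import *
c=cam('wrist');save(c,'w4.png')
go(523.5,265,37,2.65);print(state()['opening'],state()['grip_force'],state()['ft_force'])"
```

```text
slide m [-0.0004  0.0016  0.0709] roll -0.001 at [522.4 263.8 107.9] [-3.139e+00 -2.000e-03  2.649e+00] t 12.1
0.38890238734808147 29.668142658111808 [-1.60196059 -0.07080342 -4.33696427]
```

View pics/w4.png

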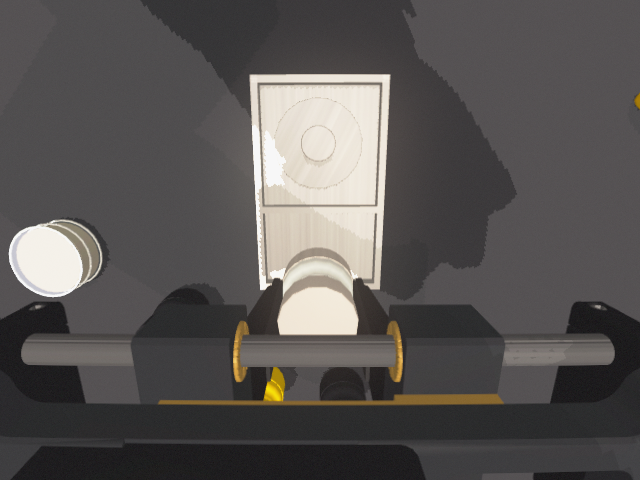

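The source, with its knob at (318,143), is centred in the wide bay. The jar hangs over the narrow one, centred between the walls. Lower it.

Emit:
step_arm:
  increments:
    - {"slide":[0,0,0.03],"roll":0}
    - {"slide":[0,0,0.055],"roll":0}
    - {"slide":[0,0,0.07],"roll":0}
    - {"slide":[0,0,0.0745],"roll":0}
    - {"slide":[0,0,0.0745],"roll":0}

```text
t: 12.75
eef_pos: [523.7, 264.8, 37.0]
tcp_rot: [3.141, 0.0, 2.65]
ft_force: [-0.4, -0.5, -1.2]
opening: 0.385
grip_force: 29.7
```

Emit:
step_arm:
  increments:
    - {"slide":[0,0,0],"roll":0}
    - {"slide":[0,0,0],"roll":0}
    - {"slide":[0,0,0],"roll":0}
    - {"slide":[0,0,-0.02],"roll":0}
    - {"slide":[0,0,-0.07],"roll":0}
  fingers: 0.7

```text
t: 13.38
eef_pos: [522.4, 264.5, 105.7]
tcp_rot: [-3.139, -0.003, 2.65]
ft_force: [0.5, -0.2, 0.5]
opening: 0.7
grip_force: 0.0
```

```bash
python3 -c "
from h import *
go(431,73,140,1.71)"
```

```text
slide m [-0.0098 -0.212  -0.0343] roll 0.94 at [522.4 264.5 105.7] [-3.139e+00 -3.000e-03  2.650e+00] t 13.4
```

Emit:
step_arm:
  increments:
    - {"slide":[0,-0.02,-0.03],"roll":0.15}
    - {"slide":[-0.002,-0.07,-0.034],"roll":0.33}
    - {"slide":[-0.005,-0.12,-0.034],"roll":0.51}
    - {"slide":[-0.008,-0.17,-0.034],"roll":0.69}
    - {"slide":[-0.01,-0.212,-0.034],"roll":0.87}
  fingers: 0.85

```text
t: 14.0
eef_pos: [431.2, 72.0, 140.8]
tcp_rot: [3.141, 0.0, 1.774]
ft_force: [0.2, 0.4, 0.2]
opening: 0.85
grip_force: 0.0
```

Emit:
step_arm:
  increments:
    - {"slide":[0,0,0.03],"roll":0.07}
    - {"slide":[0,0,0.03],"roll":0.07}
    - {"slide":[0,0,0.03],"roll":0.07}

```text
t: 14.38
eef_pos: [432.5, 73.6, 111.1]
tcp_rot: [3.141, -0.0, 1.712]
ft_force: [0.3, 0.5, 0.2]
opening: 0.852
grip_force: 0.0
```

```bash
python3 -W ignore -c "
from h import *
np.set_printoptions(precision=1,suppress=True)
c=cam('wrist');W=cloud(c)
print(*circ(blob(W,431,73,45,18,40)))
np.set_printoptions(precision=4)
go(431,73,8,1.71)"
```

```text
[429.3  74.8  28.6] [429.2  73.7] 29.015592575073242 28.633570676676527 4313
slide m [-0.0005 -0.0016  0.1032] roll 0.002 at [432.5  73.7 111.2] [3.141 0.    1.712] t 14.4
```

Emit:
step_arm:
  increments:
    - {"slide":[0,-0.002,0.04],"roll":0}
    - {"slide":[0,-0.002,0.075],"roll":0}
    - {"slide":[0,-0.002,0.102],"roll":0}
    - {"slide":[0,-0.002,0.102],"roll":0}
    - {"slide":[0,-0.002,0.102],"roll":0}

```text
t: 15.05
eef_pos: [430.6, 73.3, 9.5]
tcp_rot: [3.14, 0.0, 1.711]
ft_force: [0.2, 0.4, 0.6]
opening: 0.851
grip_force: 0.0
```

Emit:
step_arm:
  increments:
    - {"slide":[0,0,0],"roll":0}
    - {"slide":[0,0,0],"roll":0}
    - {"slide":[0,0,0],"roll":0}
    - {"slide":[0,0,0],"roll":0}
    - {"slide":[0,0,0],"roll":0}
  fingers: 0

```text
t: 15.68
eef_pos: [430.3, 73.0, 8.9]
tcp_rot: [3.141, -0.0, 1.71]
ft_force: [0.2, -0.0, 6.9]
opening: 0.584
grip_force: 30.0
```

```bash
python3 -W ignore -c "
from h import *
np.set_printoptions(precision=1,suppress=True)
c=cam('top');W=cloud(c)
go(473,-387.7,110,1.71);print(state()['opening'],state()['grip_force'])
P=blob(W,462,-303,150,44,58); print(cv2.minAreaRect(P[:,:2].astype(np.float32)))
print([atz(c,q['uv'],50) for q in mark_of('top','end_1')[:2]])"
```

```text
slide m [-0.5 -0.  -0.1] roll -0.0 at [430.3  73.    8.9] [3.1 0.  1.7] t 15.7
0.5828250486940334 30.001709461212158
((460.65716552734375, -302.5859069824219), (104.51346588134766, 254.69638061523438), 6.497415065765381)
[array([ 471.5, -382.7,   50. ]), array([ 449. , -221.5,   50. ])]
```

Emit:
step_arm:
  increments:
    - {"slide":[0,0,-0.04],"roll":0}
    - {"slide":[0,0,-0.09],"roll":0}
    - {"slide":[-0.02,-0.001,-0.121],"roll":0}
    - {"slide":[-0.07,-0.003,-0.121],"roll":0}
    - {"slide":[-0.125,-0.006,-0.121],"roll":0}

```text
t: 16.4
eef_pos: [441.6, -52.7, 130.1]
tcp_rot: [3.14, 0.0, 1.711]
ft_force: [1.5, 0.4, -1.2]
opening: 0.583
grip_force: 30.0
```

Emit:
step_arm:
  increments:
    - {"slide":[-0.05,-0.002,0],"roll":0}
    - {"slide":[-0.1,-0.0045,0],"roll":0}
    - {"slide":[-0.15,-0.007,0],"roll":0}
    - {"slide":[-0.2,-0.009,0],"roll":0}
    - {"slide":[-0.25,-0.0115,0],"roll":0}

```text
t: 17.02
eef_pos: [464.4, -302.4, 129.4]
tcp_rot: [-3.141, -0.0, 1.71]
ft_force: [1.5, -0.2, -1.3]
opening: 0.58
grip_force: 30.0
```

Emit:
step_arm:
  increments:
    - {"slide":[-0.05,-0.002,0],"roll":0}
    - {"slide":[-0.0875,-0.004,0],"roll":0}
    - {"slide":[-0.0875,-0.004,0.01],"roll":0}
    - {"slide":[-0.0875,-0.004,0.01],"roll":0}

```text
t: 17.52
eef_pos: [472.1, -386.9, 118.3]
tcp_rot: [-3.14, -0.002, 1.71]
ft_force: [0.1, 0.1, -0.8]
opening: 0.58
grip_force: 30.0
```

```bash
python3 -W ignore -c "
from h import *
np.set_printoptions(precision=1,suppress=True)
for n in ('top','scene','wrist'):
  c=cam(n);W=cloud(c)
  if n=='wrist': save(c,'w5.png')
  h=cv2.cvtColor(c['color'],cv2.COLOR_RGB2HSV)
  for e in ((449.5,-219.3),(473,-387.7)):
    m=(np.hypot(W[...,0]-e[0],W[...,1]-e[1])<60)&(W[...,2]>40)&(W[...,2]<60)&(h[...,1]>90)
    P=np.array([atz(c,(u,v),50)[:2] for v,u in np.argwhere(m)],np.float32)
    if len(P)>20: print(n,cv2.minAreaRect(P),len(P))
go(473,-387.7,62,1.71);print(state()['opening'],state()['grip_force'],state()['eef_pos'])"
```

```text
top ((454.85174560546875, -218.1419677734375), (65.47442626953125, 73.92646789550781), 7.317190647125244) 848
top ((486.2045593261719, -395.54949951171875), (92.12447357177734, 44.15993118286133), 49.85322952270508) 221
scene ((448.50927734375, -221.72100830078125), (71.23041534423828, 72.52995300292969), 6.671270370483398) 789
scene ((469.7649230957031, -391.6371154785156), (72.56185913085938, 72.1315689086914), 6.552371025085449) 704
wrist ((452.05902099609375, -239.1890106201172), (74.73783874511719, 29.424089431762695), 7.300878047943115) 6345
wrist ((469.142333984375, -377.3332824707031), (74.54686737060547, 53.76519775390625), 7.251290798187256) 4401
slide m [-0.  -0.   0.1] roll 0.001 at [ 473.  -387.   119.7] [-3.1 -0.   1.7] t 17.7
0.5815828440123535 29.999734461307526 [ 473.  -387.   119.7]
```

View pics/w5.png

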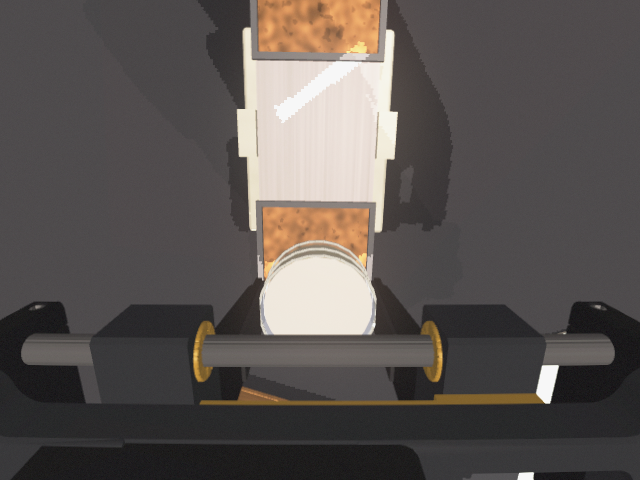

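The dish hangs over the far end square: cork at (318,240), rim columns 258–375. The grip is centred and the yaw is good. Lower to just at the floor and release.

Emit:
step_arm:
  increments:
    - {"slide":[-0.001,-0.002,0.025],"roll":0.013}
    - {"slide":[-0.001,-0.002,0.045],"roll":0.013}
    - {"slide":[-0.001,-0.002,0.055],"roll":0.013}
    - {"slide":[-0.001,-0.002,0.06],"roll":0.013}
    - {"slide":[-0.001,-0.002,0.06],"roll":0.013}

```text
t: 18.3
eef_pos: [471.2, -389.2, 59.8]
tcp_rot: [3.141, 0.0, 1.697]
ft_force: [0.7, 0.5, -1.3]
opening: 0.584
grip_force: 30.0
```

Emit:
step_arm:
  increments:
    - {"slide":[0,0,0],"roll":0}
    - {"slide":[0,0,0],"roll":0}
    - {"slide":[0,0,0],"roll":0}
    - {"slide":[0,0,-0.02],"roll":0}
    - {"slide":[0,0,-0.06],"roll":0}
  fingers: 0.8

```text
t: 18.92
eef_pos: [470.5, -388.8, 119.0]
tcp_rot: [-3.14, -0.002, 1.697]
ft_force: [-0.0, -0.0, -0.3]
opening: 0.8
grip_force: 0.0
```

```bash
python3 -W ignore -c "
from h import *
np.set_printoptions(precision=1,suppress=True)
c=cam('wrist');W=cloud(c);save(c,'w6.png')
print(*circ(blob(W,471,-388,45,56,80)))
np.set_printoptions(precision=4,suppress=True)
go(441,-57,110,1.697)"
```

```text
[ 470.8 -389.    67.6] [ 471.3 -391.3] 29.489959716796875 68.02826348980271 5486
slide m [0.3347 0.011  0.015 ] roll -0.0 at [ 472.2 -390.4  125. ] [3.138 0.004 1.697] t 19.0
```

View pics/w6.png

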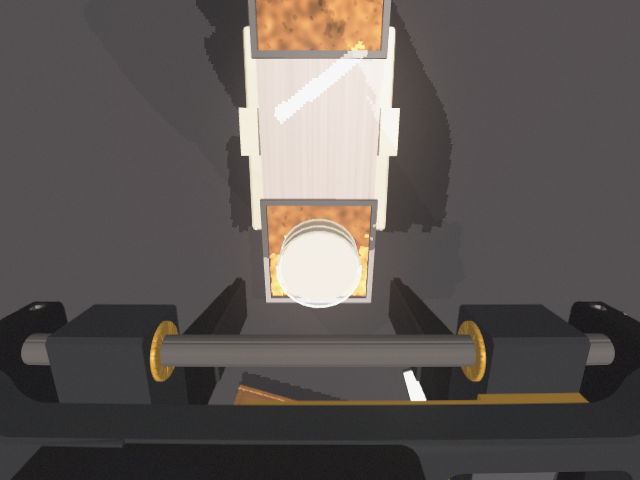

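The dish sits inside the far rim, centred about (320,262), and the platform has tipped to its stop as expected. Next, the second dish.

Emit:
step_arm:
  increments:
    - {"slide":[0.05,0.002,-0.01],"roll":0}
    - {"slide":[0.1,0.004,-0.01],"roll":0}
    - {"slide":[0.155,0.005,-0.01],"roll":0}
    - {"slide":[0.21,0.007,-0.01],"roll":0}
    - {"slide":[0.265,0.009,-0.01],"roll":0}
  fingers: 0.85

```text
t: 19.6
eef_pos: [446.4, -123.7, 129.7]
tcp_rot: [3.141, 0.0, 1.696]
ft_force: [1.3, 0.4, -0.4]
opening: 0.846
grip_force: 0.0
```

Emit:
step_arm:
  increments:
    - {"slide":[0.05,0.0015,0],"roll":0}
    - {"slide":[0.068,0.0025,0.02],"roll":0}
    - {"slide":[0.068,0.0025,0.02],"roll":0}
    - {"slide":[0.068,0.0025,0.02],"roll":0}

```text
t: 20.1
eef_pos: [441.1, -58.1, 109.9]
tcp_rot: [3.141, 0.0, 1.697]
ft_force: [0.8, -0.0, -0.1]
opening: 0.85
grip_force: 0.0
```

```bash
python3 -W ignore -c "
from h import *
np.set_printoptions(precision=1,suppress=True)
c=cam('wrist');W=cloud(c)
print(*circ(blob(W,441,-57,45,18,40)))
np.set_printoptions(precision=4,suppress=True)
go(441,-57,9,1.697)"
```

```text
[439.7 -55.5  28.6] [439.8 -56.8] 28.993562698364258 28.6447626615968 4348
slide m [0.0013 0.0001 0.101 ] roll -0.001 at [441.1 -58.3 110. ] [3.141 0.    1.696] t 20.1
```

Emit:
step_arm:
  increments:
    - {"slide":[0.001,0,0.04],"roll":0}
    - {"slide":[0.001,0,0.075],"roll":0}
    - {"slide":[0.001,0,0.101],"roll":0}
    - {"slide":[0.001,0,0.101],"roll":0}
    - {"slide":[0.001,0,0.101],"roll":0}

```text
t: 20.78
eef_pos: [441.0, -57.1, 9.4]
tcp_rot: [3.141, 0.0, 1.696]
ft_force: [-0.7, 0.3, 0.1]
opening: 0.851
grip_force: 0.0
```

Emit:
step_arm:
  increments:
    - {"slide":[0,0,0],"roll":0}
    - {"slide":[0,0,0],"roll":0}
    - {"slide":[0,0,0],"roll":0}
    - {"slide":[0,0,0],"roll":0}
    - {"slide":[0,0,0],"roll":0}
  fingers: 0

```text
t: 21.4
eef_pos: [440.6, -56.5, 8.9]
tcp_rot: [3.141, 0.0, 1.697]
ft_force: [-0.8, 0.2, 6.8]
opening: 0.583
grip_force: 30.0
```

```bash
python3 -W ignore -c "
from h import *
np.set_printoptions(precision=4,suppress=True)
go(449.3,-219.5,130,1.697);print(state()['opening'],state()['grip_force'])"
```

```text
slide m [-0.1628 -0.0119 -0.1211] roll -0.0 at [440.6 -56.5   8.9] [3.141 0.    1.697] t 21.4
0.5825129514797189 30.00154048204422
```

Emit:
step_arm:
  increments:
    - {"slide":[0,0,-0.04],"roll":0}
    - {"slide":[0,0,-0.09],"roll":0}
    - {"slide":[-0.02,-0.001,-0.121],"roll":0}
    - {"slide":[-0.07,-0.005,-0.121],"roll":0}
    - {"slide":[-0.12,-0.009,-0.121],"roll":0}

```text
t: 22.02
eef_pos: [446.7, -177.8, 130.1]
tcp_rot: [3.141, 0.001, 1.698]
ft_force: [0.9, 0.5, -1.4]
opening: 0.584
grip_force: 30.0
```

Emit:
step_arm:
  increments:
    - {"slide":[-0.035,-0.003,0],"roll":0}
    - {"slide":[-0.043,-0.003,0.01],"roll":0}
    - {"slide":[-0.043,-0.003,0.02],"roll":0}
    - {"slide":[-0.043,-0.003,0.02],"roll":0}
    - {"slide":[-0.043,-0.003,0.02],"roll":0}

```text
t: 22.65
eef_pos: [449.1, -218.8, 109.5]
tcp_rot: [-3.141, -0.0, 1.698]
ft_force: [-0.8, 0.4, -0.8]
opening: 0.585
grip_force: 30.0
```

```bash
python3 -W ignore -c "
from h import *
np.set_printoptions(precision=4,suppress=True)
c=cam('wrist');save(c,'w7.png')
go(449.3,-219.5,59.3,1.697);print(state()['opening'],state()['grip_force'])"
```

```text
slide m [-0.0005  0.      0.0504] roll 0.001 at [ 449.2 -219.   109.7] [ 3.141 -0.     1.698] t 22.7
0.5804787336247136 29.999691545963287
```

View pics/w7.png

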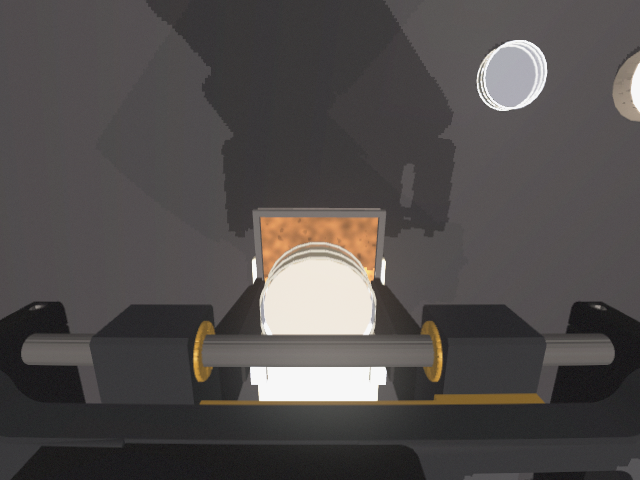

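The dish hangs over the near square, rim columns 253–385, in line with it. Lower it slowly until the platform is level, then release.

Emit:
step_arm:
  increments:
    - {"slide":[0,0,0.02],"roll":0}
    - {"slide":[0,0,0.035],"roll":0}
    - {"slide":[0,0,0.043],"roll":0}
    - {"slide":[0,0,0.05],"roll":0}
    - {"slide":[0,0,0.051],"roll":0}

```text
t: 23.32
eef_pos: [449.0, -219.6, 58.3]
tcp_rot: [-3.141, -0.0, 1.697]
ft_force: [-1.5, 1.6, 1.1]
opening: 0.583
grip_force: 30.0
```

Emit:
step_arm:
  increments:
    - {"slide":[0,0,0],"roll":0}
    - {"slide":[0,0,0],"roll":0}
    - {"slide":[0,0,0],"roll":0}

```text
t: 23.7
eef_pos: [449.2, -219.7, 58.7]
tcp_rot: [3.141, 0.0, 1.697]
ft_force: [-0.8, 1.1, 0.8]
opening: 0.583
grip_force: 30.0
```

Emit:
step_arm:
  increments:
    - {"slide":[0,0,0],"roll":0}
    - {"slide":[0,0,0],"roll":0}
    - {"slide":[0,0,0],"roll":0}
    - {"slide":[0,0,-0.02],"roll":0}
    - {"slide":[0,0,-0.07],"roll":0}
  fingers: 0.8

```text
t: 24.32
eef_pos: [448.3, -219.2, 127.8]
tcp_rot: [-3.138, -0.003, 1.697]
ft_force: [0.2, -0.5, 0.0]
opening: 0.8
grip_force: 0.0
```

Emit:
step_arm:
  increments:
    - {"slide":[0.05,0,-0.05],"roll":0}
    - {"slide":[0.1,0,-0.08],"roll":0}
    - {"slide":[0.15,0,-0.08],"roll":0}
    - {"slide":[0.2,0,-0.08],"roll":0}
    - {"slide":[0.2,0,-0.08],"roll":0}

```text
t: 24.95
eef_pos: [423.2, -18.9, 208.8]
tcp_rot: [3.141, -0.0, 1.701]
ft_force: [0.0, -0.8, 0.4]
opening: 0.801
grip_force: 0.0
```

```bash
python3 -W ignore -c "
from h import *
np.set_printoptions(precision=1,suppress=True)
for n in ('top','scene'):
  c=cam(n);W=cloud(c);save(c,n+'_end.png')
  for e in ((449.3,-219.5),(471,-388.5)): print(n,*circ(blob(W,*e,45,62,95)))
  print('src',*circ(blob(W,454.5,301.5,30,44,65)),'jar',*circ(blob(W,523.5,265,40,56,80)))
print(state()['eef_pos'])"
```

```text
top [ 450.  -220.    77.7] [ 449.9 -220.6] 29.620628356933594 77.98832438706404 741
top [ 471.8 -387.    75.5] [ 471.6 -389.5] 29.585865020751953 76.22651796683544 727
src [454.  300.1  51.9] [454.1 300.1] 10.848795890808105 52.24107840545287 95 jar [522.4 262.5  65.5] [522.7 263.2] 18.593917846679688 65.87688841182717 279
scene [ 456.2 -217.9   76.9] [ 452.4 -221.8] 30.542760848999023 78.68136367504451 554
scene [ 477.6 -386.1   75.5] [ 473.4 -390.2] 30.523862838745117 77.13532506742422 513
src [457.8 300.6  51.3] [456.5 301.1] 12.541011810302734 51.866948910381666 132 jar [528.5 263.6  65.9] [526.1 263. ] 18.928794860839844 66.6720885833621 356
[424.1 -21.2 208.6]
```

View pics/scene_end.png

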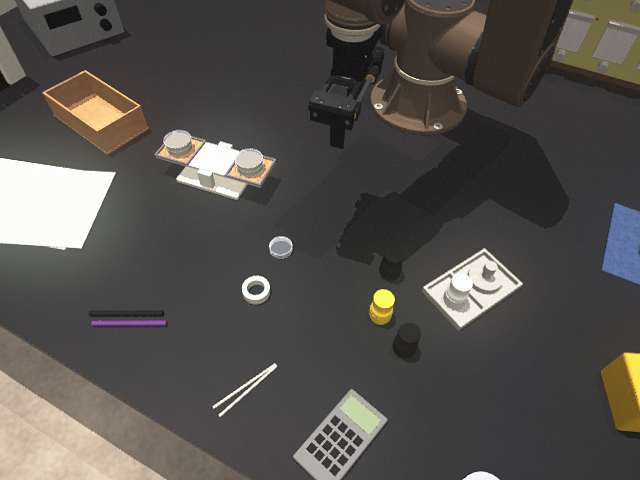

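The final picture shows both dishes on the mixer at (178,143) and (249,161). Their tops differ by under 2 mm across 170 mm, so the platform is level. The source, at (489,272), and the jar, at (459,288), are upright in their bays, and the dish and tape haven't moved. Handing in.

```bash
python3 -c "
from h import *
print(env.job_done())"
```

```text
the job is handed in; nothing more can be done
None
```

I placed both kits and handed the job in at about 25 s: dishes level on the mixer, source and jar upright in their tray bays, small dish and tape untouched; no verdict was returned.

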